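# Clamp the buffer block in the cam vice

### The job

Lay the buffer block lengthwise in the channel of the small cam vice, slide it along the channel until you feel it press lightly against the screw head of the end stop, and let go of it. Then swing the vice's lever round until it snaps past its centre and rests closed, so that the block is clamped flat and still where it met the stop. Press gently throughout: a few newtons on the stop, never more than 20 N there or 25 N on the lever, and leave the bottle and the two jars where they are.

Things in the scene. Friction and masses are not known exactly. Their poses are not given: they have to be found in the camera images.
- block: lilac buffer block, a plain bar 26 x 93 x 25 mm, about 80 g, loose on the table. Origin: centre of its underside; z up, y along its 93 mm length, x across its 26 mm width. Either end may face the stop.
- clamp_base: grey base plate of the vice, 150 x 150 x 10 mm, fixed to the table. Origin on the table top; z up; the channel for the block runs along its x, closed by the end stop at +x, open at -x; the channel floor is the plate's top, z = 10 mm. The plate spans x -65..85, y -102..48 mm.
- channel (a point): point on the channel floor at x = 0, y = 0 of the base, axes as the base. Fence (fixed aluminium jaw): inner face at about y = +17 mm (adjusted up to 1 mm either way), x -33..37. Moving jaw: pad face at y = -17 mm while the lever is open (34 mm of room for the 26 mm block), x -28..32, carrier back to y = -58. Both are 11 mm high: the block's upper 14 mm stays free above them.
- lever_pivot (a point): the lever's upright pivot axis at the channel floor's height: x = -10, y = -72 mm in the base's frame, axes as the base; steel hub of 15 mm radius, top 46 mm above the table
- end_stop: end stop: aluminium housing 16 x 30 x 20 mm (x, y, z), black thumb nut on top (8 mm more), rigid on the channel floor, axes as the base. Origin: centre of its underside. From the middle of its -x face a steel set screw stands out along -x, 12.5 mm above the floor; its flat head (15 mm across, 4 mm thick) is what the block must meet. How far it stands out differs each time, 4 to 20 mm, and is not measured.
- stop_face (a point): centre of the housing's -x face, 12.5 mm above the channel floor, axes as the base: NOT the screw head, whose flat front is 4 to 20 mm to -x of this point
- jaw_pad: rubber pad of the moving jaw, 60 x 6 x 10 mm, axes along those of the base; origin at the middle of the lower edge of its back face (its front is 6 mm to +y). It is sprung (15 N per mm), and moves to +y of the base by up to 12 mm as the lever is turned.
- cam_lever (a joint): lever angle about its upright pivot, rad: 0 = open (a spring holds it there; handle 100 degrees clockwise of the base's +x from above), grows counter-clockwise from above; dead centre near 1.5; 1.75 = closed, rigid limit, handle along the base's +x. The pad meets the block from about 0.8 on. Let go before centre it springs open; past centre it snaps to 1.75 by itself.
- block_end_a (a point): centre of the block's end face at its +y
- block_end_b (a point): centre of the block's end face at its -y
- polish: nail polish bottle, blue with a light cap, 27 x 34 x 88 mm, bystander; origin under its centre
- pigment: small closed pink jar, 32 mm across, 23 mm high, bystander; origin under its centre
- jar: clear jar of white powder, 52 mm across, 45 mm high, bystander; origin under its centre
- lever_grip (a point): middle of the lever's black grip, 78 mm out from the pivot, 32 mm above the table. The handle is a bar with this grip at its end, 12 to 16 mm wide, out to 95 mm from the pivot; grip 24 to 41 mm above the table. Pushed here it resists with up to roughly 10 N before centre, more or less with the fence's setting.
Things that resemble listed ones, but are neither listed nor needed, are in the scene too. Leave any turquoise look-alike of the block alone.

How it is judged:
By the outcome, as a careful person would: the job done as asked, in the order asked, and still so for the second after the job is handed in, with the robot touching nothing.
It also fails if it takes over 67 s, if anything falls off the work surface, if the arm or the gripper's body presses on something with over 40 N, if the wrist force passes 120 N, or if a joint passes its speed limit or range.

### The arm

A 6-joint arm with a two-finger parallel gripper is mounted at the origin on the work surface; the furniture and walls round the work are solid. World frame = base frame: x ahead of the robot, y to its left, z up, the work surface at z = 0. Lengths are in m, angles in rad, forces in N, time in s.
With the tool pointing down it reaches from about 0.35 to 0.975 m from the base axis. Payload 7.1 kg.
Tool frame: the origin (TCP) lies midway between the tips of the shut fingers; the grasp point (between the pads) lies 19 mm behind it; z points along the fingers, y is the line along which they close (so a half turn about z gives the same grasp; the last joint's range is limited). The gripper opens to 88 mm and grips with 3 to 60 N. Pads are 20 mm wide; open, the fingers measure 115 mm over their backs; the gripper's body (75 mm by 178 mm) begins 61 mm behind the grasp point.
Start: joints at [-1.194, 0.423, 1.63, -0, 1.089, -0.019], TCP at [0.241, -0.577, 0.223] pointing down, gripper open.
Joint ranges: [-3, 3], [-0.9, 2.11], [0.09, 2.58], [-1.31, 4.45], [0.11, 2.69], [-2.54, 2.54]. Speed limits (rad/s): [2.39, 2.39, 3.01, 3.14, 3.14, 3.14].

### API

Orientations are given as a unit quaternion [w, x, y, z].
In Python, from station import move_pose, movel, movej, command_gripper, wait, inverse_kinematics, read_camera, camera_info, MotionError, job_done, get_time, get_joint_pos, get_qvel, get_effort, get_tcp_pos, get_ee_rot, get_ft_force, get_ft_torque, get_grip_width, get_finger_force gives the robot as it stands. Calls block until the motion is done:
- move_pose(position, orientation): joint-space move of the TCP to a pose.
- movel(position, frame=None, v=0.15, until_force=None): straight line of the TCP; frame=None keeps the orientation; v is the mean speed in m/s. With until_force (N) it stops when the force on the tool has changed by that much, and returns True; else False.
- movej(angles): joint-space move.
- command_gripper(opening): opening from 0.0 (shut) to 1.0 (fully open); the grip force is fixed at half the most; returns when the fingers have stopped.
- wait(seconds).
- inverse_kinematics(position, orientation): joint angles nearest the present ones, or None.
- read_camera(name): name is "side" or "top" or "wrist"; returns the picture (400x640x3 uint8, red, green, blue); there is no depth.
- camera_info(name): a dict with "intrinsics" (3x3 intrinsics, pixels), "T" (4x4, takes a point from camera to world coordinates); the wrist camera has in their place "tool_from_camera" (4x4, takes a point from camera to tool coordinates, whose origin is the TCP and whose axes are the flange's). Camera axes: x right, y up, looking along -z (the intrinsics and any distortion apply to the point x, -y, -z); pixel columns grow to the right and rows downward; lengths in m; the calibration is good to about 2 mm. A picture is of the moment at which its call begins: read the wrist's pose just before it. camera_info takes no time and is no camera call.
A pose or a line that the arm cannot do raises MotionError and nothing moves.
- job_done(): hands the job in; it is judged then, once.
Readings, each from a call of its own:
- get_time(): time.
- get_joint_pos(): joint angles.
- get_qvel(): joint speeds.
- get_effort(): joint torques, N m.
- get_tcp_pos(): TCP position.
- get_ee_rot(): TCP orientation.
- get_ft_force(): force on the tool from outside, world axes, zero at the start.
- get_ft_torque(): the same for the moment, N m.
- get_grip_width(): opening from 0.0 (shut) to 1.0 (fully open).
- get_finger_force(): force on a finger pad.
Only numpy, scipy, OpenCV 4.12 (cv2) and the standard library are available. Lean on these libraries where they do the work, as an engineer would, in place of code of your own. Each camera call takes 0.05 s, during which the arm holds its last target. There are 200 camera calls.

## Working session

There is one attempt and no reset: what is moved stays moved. The work goes in short steps, each a Python script; the robot and the scene stay as the last script left them, time stands still between calls to the robot, and variables do not carry over. Pictures are saved under pics/ and viewed, at most 10 in all, crops included, and the job is handed in when it is done.

```bash
mkdir -p pics
python3 - <<'E'
from station import *
import cv2,numpy as np
a=read_camera("top");b=read_camera("side")
cv2.imwrite("pics/top.png",a[:,:,::-1]);cv2.imwrite("pics/side.png",b[:,:,::-1])
np.set_printoptions(precision=4,suppress=True)
for n in("top","side","wrist"):print(n,camera_info(n))
print(get_time(),get_ee_rot())
E
```

```text
top {'intrinsics': array([[510.0254,   0.    , 326.1061],
       [  0.    , 510.0254, 202.3674],
       [  0.    ,   0.    ,   1.    ]]), 'T': array([[-0.0142,  0.9959, -0.089 ,  0.3355],
       [-0.9999, -0.0139,  0.0038,  0.0069],
       [ 0.0025,  0.089 ,  0.996 ,  1.1557],
       [ 0.    ,  0.    ,  0.    ,  1.    ]])}
side {'intrinsics': array([[412.4006,   0.    , 315.0563],
       [  0.    , 412.4006, 202.3335],
       [  0.    ,   0.    ,   1.    ]]), 'T': array([[ 0.0646, -0.4297,  0.9007,  1.3555],
       [ 0.9979,  0.0368, -0.054 , -0.0528],
       [-0.0099,  0.9022,  0.4312,  0.4983],
       [ 0.    ,  0.    ,  0.    ,  1.    ]])}
wrist {'intrinsics': array([[359.5086,   0.    , 319.5734],
       [  0.    , 359.5086, 204.873 ],
       [  0.    ,   0.    ,   1.    ]]), 'tool_from_camera': array([[-0.0004,  0.9667,  0.256 ,  0.069 ],
       [ 1.    ,  0.0002,  0.0009, -0.0001],
       [ 0.0008,  0.256 , -0.9667, -0.1613],
       [ 0.    ,  0.    ,  0.    ,  1.    ]])}
0.1 [-0.0007  0.9805  0.1966 -0.0001]
```

View pics/top.png

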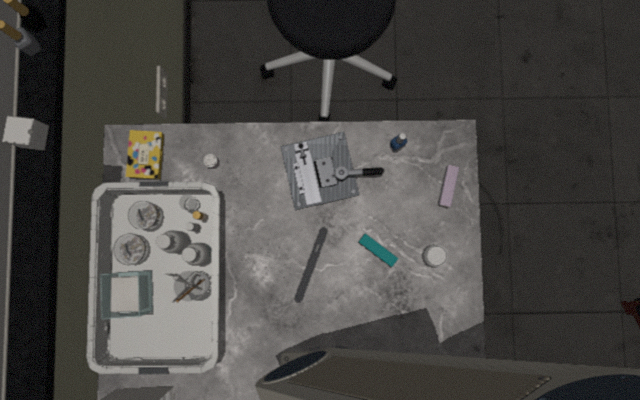

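View pics/side.png

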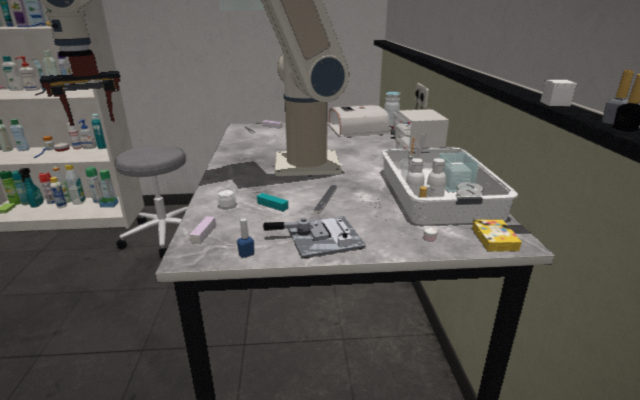

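Pictures: the candidate bars are lilac at top (449,186) / side (203,229), and turquoise at top (378,250), which is the look-alike. I choose the lilac one. The vice is at top (320,172), with the grip at (370,172), bottle at (398,142), white jar at (433,256) and pink jar at (210,160).

```bash
cat > h.py <<'E'
from station import *
import cv2,numpy as np
from scipy.spatial.transform import Rotation as R
np.set_printoptions(precision=4,suppress=True)
def cam(n):
    c=camera_info(n)
    if n!="wrist": return c["intrinsics"],c["T"]
    q=get_ee_rot();T=np.eye(4);T[:3,:3]=R.from_quat(np.r_[q[1:],q[0]]).as_matrix();T[:3,3]=get_tcp_pos()
    return c["intrinsics"],T@c["tool_from_camera"]
def ray(KT,uv,z):
    K,T=KT;uv=np.atleast_2d(uv).astype(float)
    d=np.c_[(uv[:,0]-K[0,2])/K[0,0],-(uv[:,1]-K[1,2])/K[1,1],-np.ones(len(uv))]@T[:3,:3].T
    return T[:3,3]+d*((z-T[2,3])/d[:,2])[:,None]
def proj(KT,p):
    K,T=KT;c=(np.atleast_2d(p)-T[:3,3])@T[:3,:3]
    return np.c_[K[0,0]*c[:,0]/-c[:,2]+K[0,2],-K[1,1]*c[:,1]/-c[:,2]+K[1,2]]
def down(yaw): # quaternion, tool z down, tool x at world angle yaw
    q=(R.from_euler('z',yaw)*R.from_euler('x',np.pi)).as_quat();return [q[3],q[0],q[1],q[2]]
def rect(mask):
    cs,_=cv2.findContours(mask,cv2.RETR_EXTERNAL,cv2.CHAIN_APPROX_NONE)
    return max(cs,key=cv2.contourArea)[:,0,:]
def lilac(im):
    h=cv2.cvtColor(im,cv2.COLOR_RGB2HSV)
    m=cv2.inRange(h,(135,25,60),(172,120,255));return cv2.morphologyEx(m,cv2.MORPH_OPEN,np.ones((3,3)))
E
python3 - <<'E'
from h import *
im=cv2.imread("pics/top.png")[:,:,::-1];KT=cam("top")
c=rect(lilac(im));p=ray(KT,c,.025)
r=cv2.minAreaRect((p[:,:2]*1000).astype(np.float32));print("block",r)
for n,uv,z in[("grip",(372,172),.035),("pivot",(341,173),.046),("plate corners",[(282,148),(344,133),(358,195),(296,209)],.01),("jar",(433,256),.045),("bottle",(398,142),.05),("pink",(210,160),.023),("tableR",(478,186),0)]:print(n,ray(KT,uv,z))
cv2.imwrite("pics/crop.png",cv2.resize(np.ascontiguousarray(im[115:220,270:480,::-1]),None,fx=3.8,fy=3.8,interpolation=cv2.INTER_CUBIC))
E
```

```text
block ((470.400634765625, -276.86187744140625), (4.470484256744385, 6.8477606773376465), 87.9468002319336)
grip [[ 0.5018 -0.1001  0.035 ]]
pivot [[ 0.4989 -0.0309  0.046 ]]
plate corners [[ 0.5635  0.1012  0.01  ]
 [ 0.5962 -0.0405  0.01  ]
 [ 0.4535 -0.0697  0.01  ]
 [ 0.4238  0.0706  0.01  ]]
jar [[ 0.3148 -0.2273  0.045 ]]
bottle [[ 0.5654 -0.1574  0.05  ]]
pink [[0.5358 0.2619 0.023 ]]
tableR [[ 0.4714 -0.3448  0.    ]]
```

View pics/crop.png

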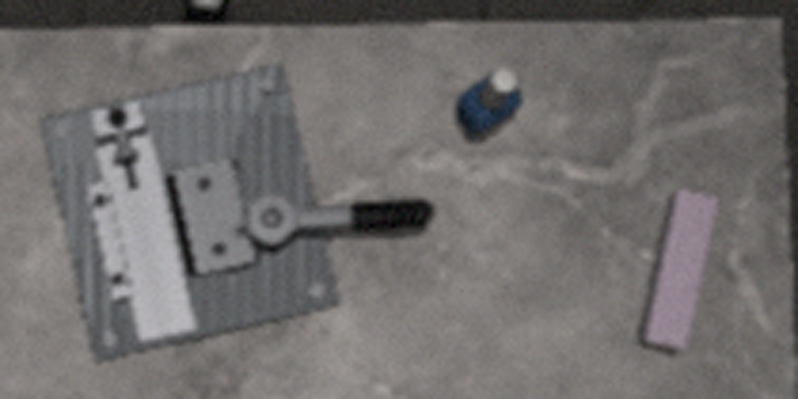

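The crop confirms the lilac bar, with corners at crop (680,190), (717,197), (683,352) and (645,343). The vice's channel runs up the image and the stop is at the top, (118,117). The plate gives yaw ≈ 12.4° and origin ≈ (0.494, 0.040), which agrees with the measured pivot and lever direction. Next I hover over the block and take a close look.

Run:
```python
from h import *
im=cv2.imread("pics/top.png")[:,:,::-1];KT=cam("top")
uv=np.array([(680,190),(717,197),(683,352),(645,343)])/3.8+[270,115]
p=ray(KT,uv,.025);c=p.mean(0);a=(p[0]+p[1]-p[2]-p[3])/2;yaw=np.arctan2(a[1],a[0])
print(c,np.linalg.norm(a),np.degrees(yaw))
tgt=[c[0],c[1],.2]
for y in(yaw,yaw+np.pi):
    q=inverse_kinematics(tgt,down(y));print(y,q)
    if q is not None: best=y if abs(q[5])<2.2 else None
    if best is not None:break
move_pose(tgt,down(best))
KT=cam("wrist");w=read_camera("wrist");cv2.imwrite("pics/w1.png",w[:,:,::-1]);np.savez("w1",K=KT[0],T=KT[1])
lab=cv2.cvtColor(w,cv2.COLOR_RGB2LAB).astype(int);px=proj(KT,[c[0],c[1],.025])[0];print("centre px",px,"lab",lab[int(px[1]),int(px[0])],get_time())
```

```text
[ 0.4691 -0.273   0.025 ] 0.09381927773959944 -14.533510452418396
-0.2536576092677117 [-0.549   0.3322  1.8311 -0.      0.9783  1.2755]
centre px [318.7603 184.5281] lab [171 140 122] 1.5667
```

View pics/w1.png

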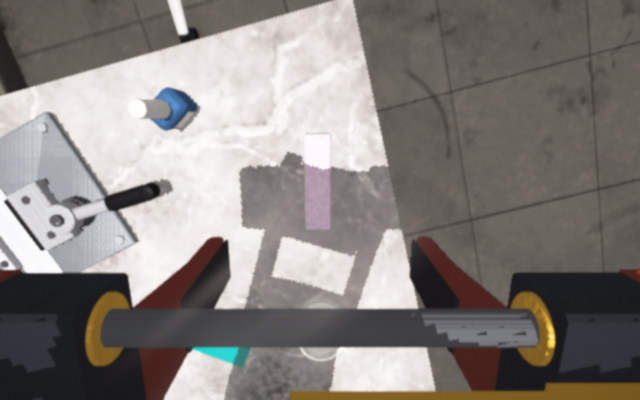

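The block is upright in the image at (317,181), with corners about (306,133) and (330,229), as predicted. Next: grasp it, then look at the vice from just behind it.

Run:
```python
from h import *
d=np.load("w1.npz");KT=(d["K"],d["T"])
p=ray(KT,[(306,133.5),(329,133.5),(330,229.5),(305,229.5)],.025);print(p)
a=(p[0]+p[1]-p[2]-p[3])/2;yaw=np.arctan2(a[1],a[0]);c=p.mean(0);print(c,np.linalg.norm(a),np.degrees(yaw))
q=down(yaw)
move_pose([c[0],c[1],.08],q);movel([c[0],c[1],.014],q,v=.08)
print("ft",get_ft_force());command_gripper(0.0);print("grip",get_grip_width()*88,get_finger_force(),get_tcp_pos())
movel([c[0],c[1],.12],q)
print("ft",get_ft_force())
by=np.radians(12.4);Rz=R.from_euler('z',by).as_matrix();o=np.array([.4937,.0396,0])
t=o+Rz@[-.095,-.02,.2]
move_pose(t,down(by));wait(.2)
KT=cam("wrist");w=read_camera("wrist");cv2.imwrite("pics/w2.png",w[:,:,::-1]);np.savez("w2",K=KT[0],T=KT[1])
print(get_time(),get_grip_width()*88,get_joint_pos(),get_ft_force())
```

```text
[[ 0.5183 -0.2737  0.025 ]
 [ 0.513  -0.2942  0.025 ]
 [ 0.4226 -0.2723  0.025 ]
 [ 0.4287 -0.2485  0.025 ]]
[ 0.4707 -0.2722  0.025 ] 0.09303629659158533 -14.641747121035817
ft [ 0.5004  0.3804 -0.3165]
grip 25.602396963538467 29.984401166439056 [ 0.4706 -0.2721  0.014 ]
ft [-0.2551 -0.0771 -1.1973]
6.2917 25.488262695088544 [-0.0317  0.13    2.1094 -0.0001  0.9027  1.3242] [-0.1663 -0.3379 -0.7117]
```

View pics/w2.png

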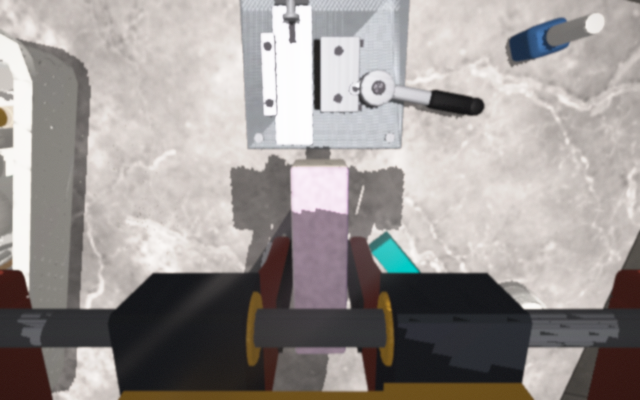

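The block is held (25.6 mm) and aligned. The vice is in view: near plate edge at row 149 (columns 247 to 401), fence at columns 262–275, pad at about 314–320, hub at (378,88). I'll enlarge that crop for the channel edges.

Run:
```python
from h import *
im=cv2.imread("pics/w2.png")
cv2.imwrite("pics/c2.png",cv2.resize(im[0:155,235:415],None,fx=3.8,fy=3.8,interpolation=cv2.INTER_CUBIC))
d=np.load("w2.npz");KT=(d["K"],d["T"])
by=np.radians(12.4);Rz=R.from_euler('z',by).as_matrix();o=np.array([.4937,.0396,0])
for n,uv,z in[("corners",[(247,149),(401,149)],.01),("hub",(378,88),.046),("fence",[(275,35),(275,115)],.021),("pad",[(314,40),(314,108)],.021),("grip",(458,102),.035),("grey",[(369,88)],.03)]:print(n,(ray(KT,uv,z)-o)@Rz*1000)
```

```text
corners [[-62.7796  49.8166  10.    ]
 [-63.0815 -99.568   10.    ]]
hub [[ -8.639  -69.4883  46.    ]]
fence [[ 36.8049  17.9366  21.    ]
 [-30.674   20.2276  21.    ]]
pad [[ 32.7189 -15.9463  21.    ]
 [-24.5477 -15.5973  21.    ]]
grip [[ -19.8143 -141.3605   35.    ]]
grey [[ -7.7517 -64.0631  30.    ]]
```

View pics/c2.png

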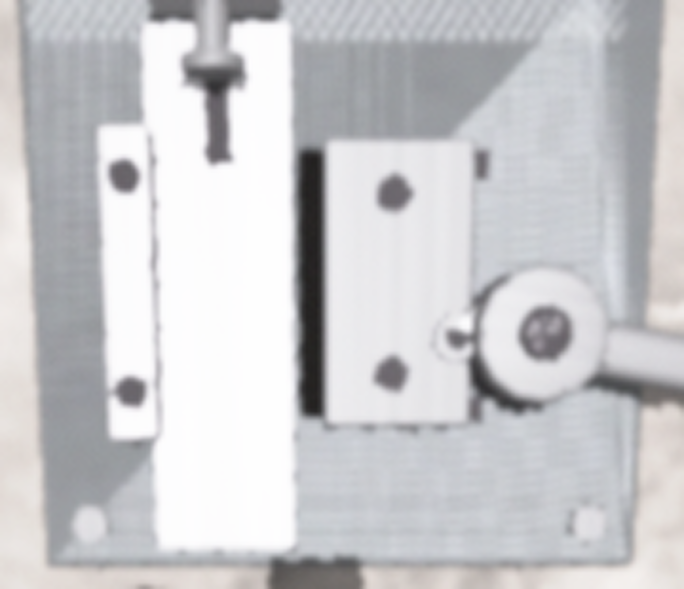

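Channel measured in my base frame: fence at +19.0 mm, pad at −15.75 mm, so 34.7 mm of room with its middle at y = +1.6. Both edges are parallel to the axis. The screw head front is near x ≈ 48 mm. I lower the block with its centre at x = −14, then slide.

Run:
```python
from h import *
by=np.radians(12.4);Rz=R.from_euler('z',by).as_matrix();o=np.array([.4937,.0396,0])
P=lambda x,y,z:o+Rz@np.array([x,y,z])
q=down(by)
movel(P(-.014,.0018,.075),q,v=.15)
print("down",movel(P(-.014,.0018,.0243),q,v=.03,until_force=3),(np.array(get_tcp_pos())-o)@Rz*1000)
wait(.3);f0=np.array(get_ft_force());print(f0@Rz)
h=movel(P(.016,.0018,.0243),q,v=.012,until_force=3.0)
print("stop",h,(np.array(get_tcp_pos())-o)@Rz*1000,get_ft_force()@Rz)
wait(.3);print(get_ft_force()@Rz,get_time(),get_grip_width()*88)
KT=cam("wrist");w=read_camera("wrist");cv2.imwrite("pics/w3.png",w[:,:,::-1])
```

```text
down False [-13.8618   1.7732  24.4574]
[-0.5216  0.044  -1.0555]
stop True [ 2.7916  1.8822 23.9568] [-1.2254 -0.2664  4.0062]
[0.7647 0.7991 4.1696] 11.3333 25.4682832287993
```

View pics/w3.png

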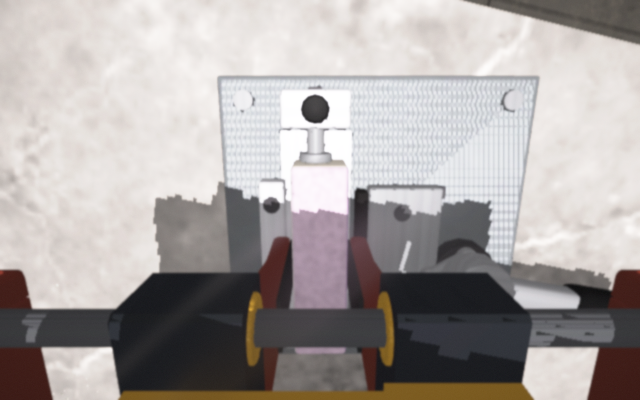

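The block is centred between fence (284) and pad (356), with its end at row 162 almost on the screw head (315,157). The trigger was floor contact (Fz +4 N), not the stop. I'll raise it slightly and creep forward, watching the axial force.

Run:
```python
from h import *
by=np.radians(12.4);Rz=R.from_euler('z',by).as_matrix();o=np.array([.4937,.0396,0])
P=lambda x,y,z:o+Rz@np.array([x,y,z])
q=down(by);loc=lambda:(np.array(get_tcp_pos())-o)@Rz*1000
fm=lambda:np.mean([(wait(.02),np.array(get_ft_force())@Rz)[1] for _ in range(6)],0)
x0=loc()[0]/1000
movel(P(x0,.0018,.0247),q,v=.01);wait(.2);f0=fm();print(loc(),f0)
x=x0
for i in range(24):
    x+=.0007;h=movel(P(x,.0018,.0247),q,v=.01,until_force=4);f=fm()-f0
    print(h,loc(),f)
    if f[0]<-3 or get_time()>26:break
print(get_time())
```

```text
[ 2.6457  1.822  24.5835] [-0.2152 -0.2078 -0.9174]
False [ 3.067   1.8538 24.5714] [-1.5985  0.067   0.0595]
False [ 3.1298  1.9    24.532 ] [-4.8435 -0.364   2.4249]
12.6333
```

Stop felt at about 4.8 N. Release, rise and look.

Run:
```python
from h import *
by=np.radians(12.4);Rz=R.from_euler('z',by).as_matrix();o=np.array([.4937,.0396,0])
P=lambda x,y,z:o+Rz@np.array([x,y,z])
command_gripper(0.42);p=np.array(get_tcp_pos());movel(p+[0,0,.03],v=.06)
q=down(by)
movel(P(-.065,-.03,.17),q);wait(.1)
KT=cam("wrist");w=read_camera("wrist");cv2.imwrite("pics/w4.png",cv2.resize(w[0:260,150:500,::-1],None,fx=2.2,fy=2.2,interpolation=cv2.INTER_CUBIC));np.savez("w4",K=KT[0],T=KT[1])
print(get_time(),get_grip_width())
piv=np.array([-.010+.0018,-.072+.0022])
for a in np.radians(range(-100,1,20)):
    t=np.array([np.cos(a),np.sin(a)]);n=np.array([np.sin(a),-np.cos(a)])
    xy=piv+.078*t+.022*n
    for s in(0,np.pi):
        j=inverse_kinematics(P(xy[0],xy[1],.028),down(by+a+np.pi/2+s));print(np.degrees(a),s,j)
```

```text
14.925 0.41976543092059626
-100.0 0 [-0.2469  0.5622  2.015  -0.      0.5643  1.282 ]
-100.0 3.141592653589793 [-0.2469  0.5622  2.015   0.      0.5643 -1.8595]
-80.0 0 [-0.2368  0.5864  1.9543 -0.      0.6009  0.9431]
-80.0 3.141592653589793 [-0.2368  0.5864  1.9543  0.      0.6009 -2.1985]
-59.99999999999999 0 [-0.2108  0.6088  1.8992 -0.      0.6335  0.6199]
-59.99999999999999 3.141592653589793 [-0.2108  0.6088  1.8992 -0.      0.6335 -2.5217]
-40.0 0 [-0.1734  0.6269  1.8555 -0.      0.6592  0.3083]
-40.0 3.141592653589793 None
-20.0 0 [-0.1288  0.6386  1.8276 -0.      0.6754  0.0039]
-20.0 3.141592653589793 None
0.0 0 [-0.0807  0.6426  1.818  -0.      0.681  -0.2971]
0.0 3.141592653589793 None
```

View pics/w4.png

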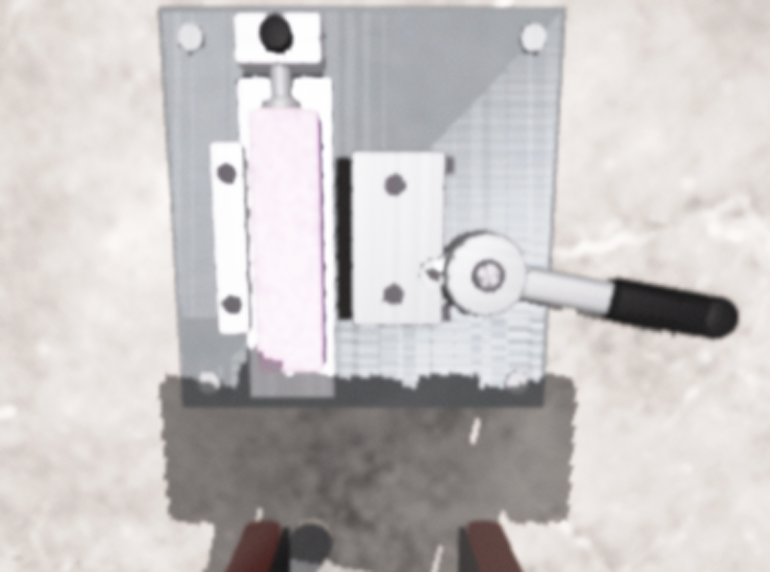

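The block lies flat against the screw head (crop (280,105)), free between fence and pad. The lever is open, with its grip at crop (670,305). Now shut the fingers and swing the lever, turning the tool with it.

Run:
```python
from h import *
by=np.radians(12.4);Rz=R.from_euler('z',by).as_matrix();o=np.array([.4937,.0396,0])
P=lambda x,y,z:o+Rz@np.array([x,y,z])
piv=np.array([-.010+.0018,-.072+.0022])
T=lambda a:np.array([np.cos(a),np.sin(a)]);N=lambda a:np.array([np.sin(a),-np.cos(a)])
def tgt(th,c,z=.029):
    a=th-np.radians(100);xy=piv+.078*T(a)+c*N(a);return P(xy[0],xy[1],z),down(by+a+np.pi/2)
def ft(th,f0):
    wait(.05);f=(np.array(get_ft_force())-f0)@Rz;return f[:2]@N(th-np.radians(100)),f
command_gripper(0.0)
move_pose(*tgt(0,.034,.09));movel(*tgt(0,.034),v=.08);wait(.2);f0=np.array(get_ft_force())
h=movel(*tgt(0,.010),v=.03,until_force=2)
p=((np.array(get_tcp_pos())-o)@Rz)[:2]-piv;c=p@N(-np.radians(100));print("contact",h,c,ft(0,f0),get_time())
if h:
    th=0;pk=0
    while th<1.60:
        th+=.12 if th<1.3 else .04
        p_,q_=tgt(th,c);hit=movel(p_,q_,v=.05,until_force=15)
        k,f=ft(th,f0);pk=max(pk,k);print(round(th,2),hit,round(k,2),f,round(get_time(),1))
        if k>18 or (th>1.4 and k<1 and pk>3):break
```

```text
contact True 0.015844350147358275 (np.float64(1.0948230965137906), array([-1.0416,  0.3976,  0.156 ])) 18.0167
0.12 False 1.98 [-1.9364  0.84   -1.4006] 18.4
0.24 False 4.37 [-4.3741 -0.1417 -3.082 ] 18.8
0.36 False 5.22 [-4.9559 -1.9079 -2.4501] 19.2
0.48 False 7.15 [-6.3075 -3.7748 -2.4375] 19.6
0.6 False 7.47 [-5.8146 -5.263  -2.4391] 20.0
0.72 False 9.18 [-6.6232 -6.7799 -3.2474] 20.4
0.84 False 8.35 [-5.4672 -6.5647 -3.7049] 20.8
0.96 False 10.38 [-6.3025 -8.3716 -4.4151] 21.2
1.08 False 8.34 [-3.9827 -7.4705 -4.7723] 21.6
1.2 False 6.5 [-1.8846 -6.4549 -5.069 ] 21.9
1.32 False 4.13 [-0.5127 -4.3048 -2.9896] 22.3
1.36 False 1.76 [ 0.6928 -2.1835 -1.9175] 22.6
1.4 False 1.36 [ 0.3234 -1.5607  0.6383] 22.9
1.44 False -0.84 [0.2457 0.7988 0.2316] 23.2
```

The force has vanished, so the lever probably snapped over. Back off, rise and look.

Run:
```python
from h import *
by=np.radians(12.4);Rz=R.from_euler('z',by).as_matrix();o=np.array([.4937,.0396,0])
P=lambda x,y,z:o+Rz@np.array([x,y,z])
p=np.array(get_tcp_pos());a=1.44-np.radians(100)
p1=p+Rz@[.015*np.sin(a),-.015*np.cos(a),0];movel(p1,v=.06);movel(p1+[0,0,.11],v=.15)
move_pose(P(-.065,-.03,.17),down(by));wait(.2)
KT=cam("wrist");w=read_camera("wrist");cv2.imwrite("pics/w5.png",cv2.resize(w[0:260,150:500,::-1],None,fx=2.2,fy=2.2,interpolation=cv2.INTER_CUBIC))
cv2.imwrite("pics/side5.png",read_camera("side")[:,:,::-1])
print(get_time(),get_ft_force())
```

```text
26.0667 [-0.3725 -1.0906 -0.2296]
```

View pics/w5.png

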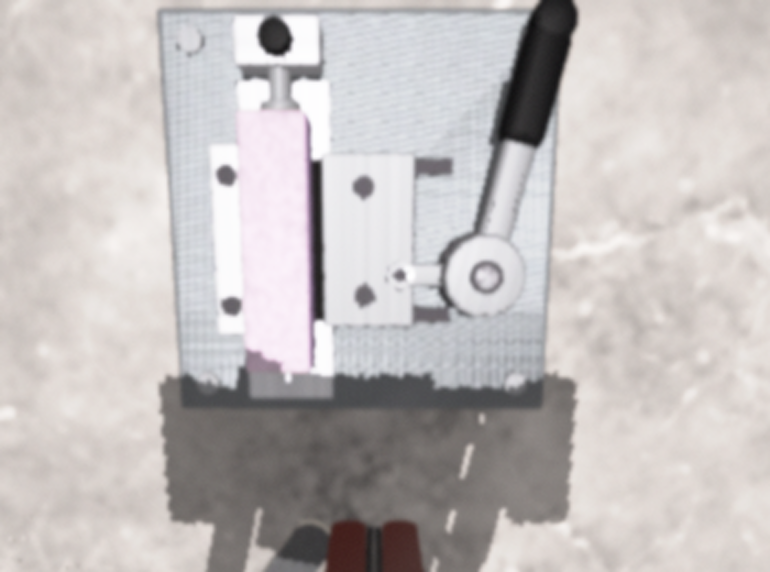

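The pad has clamped the block to the fence and the block is still on the screw head (280,105). The handle (hub (486,276), tip (555,15)) looks short of along +x, so I'll measure its angle.

```bash
cat > ang.py <<'E'
from h import *
by=np.radians(12.4);Rz=R.from_euler('z',by).as_matrix();o=np.array([.4937,.0396,0])
def ang(w,KT):
    m=cv2.inRange(cv2.cvtColor(w,cv2.COLOR_RGB2GRAY),0,60)
    p=proj(KT,[o+Rz@[-.0082,-.0698,.046]])[0]
    roi=np.zeros_like(m);cv2.circle(roi,tuple(int(v) for v in p),150,255,-1);roi[:, :int(p[0])]=0;roi[int(p[1])-20:,:]=0
    c=rect(m&roi);g=(ray(KT,c,.036)-o)@Rz
    d=g.mean(0)[:2]-[-.0082,-.0698]
    v=cv2.fitLine(g[:,:2].astype(np.float32),cv2.DIST_L2,0,.01,.01).ravel()
    return np.degrees(np.arctan2(d[1],d[0])),np.linalg.norm(d),np.degrees(np.arctan(v[1]/v[0])),len(c)
E
python3 - <<'E'
from ang import *
for i in range(2):
    KT=cam("wrist");w=read_camera("wrist");print(ang(w,KT),get_time());wait(.5)
print((ray(KT,[(371,125.5)],.046)-o)@Rz,(ray(KT,[(401,6.8)],.036)-o)@Rz)
E
```

```text
(np.float64(-13.23363132010424), np.float64(0.06981201580406812), np.float32(-16.893196), 159) 26.1167
(np.float64(-13.2585437384266), np.float64(0.06990644483269869), np.float32(-16.684517), 158) 26.6667
[[-0.0079 -0.0697  0.046 ]] [[ 0.0777 -0.0902  0.036 ]]
```

The lever rests at about 1.51 rad, stuck just at dead centre, so it needs a little more. Push on from the same side.

Run:
```python
from ang import *
P=lambda x,y,z:o+Rz@np.array([x,y,z])
piv=np.array([-.0082,-.0698]);c=.0158
T=lambda a:np.array([np.cos(a),np.sin(a)]);N=lambda a:np.array([np.sin(a),-np.cos(a)])
def tgt(th,c,z=.029):
    a=th-np.radians(100);xy=piv+.078*T(a)+c*N(a);return P(xy[0],xy[1],z),down(by+a+np.pi/2)
move_pose(*tgt(1.44,.034,.12));movel(*tgt(1.44,.034),v=.1);wait(.2);f0=np.array(get_ft_force())
th=1.44
while th<1.71:
    hit=movel(*tgt(th,c),v=.03,until_force=10);wait(.05)
    f=(np.array(get_ft_force())-f0)@Rz;k=f[:2]@N(th-np.radians(100));print(round(th,2),hit,round(k,2),f)
    if k>10 or hit:break
    th+=.03
p=np.array(get_tcp_pos());a=th-np.radians(100)
p1=p+Rz@[.018*np.sin(a),-.018*np.cos(a),0];movel(p1,v=.06);movel(p1+[0,0,.11],v=.15)
move_pose(P(-.065,-.03,.17),down(by));wait(.2)
KT=cam("wrist");w=read_camera("wrist");print(ang(w,KT),get_time())
cv2.imwrite("pics/w6.png",cv2.resize(w[0:260,150:500,::-1],None,fx=2.2,fy=2.2,interpolation=cv2.INTER_CUBIC))
```

```text
1.44 False 1.35 [-0.1463 -1.3738 -0.3355]
1.47 False 0.54 [ 0.2287 -0.6307  0.3378]
1.5 False 0.23 [-0.0884 -0.2128  1.4402]
1.53 False 0.23 [ 0.2688 -0.2962  0.7786]
1.56 False -0.8 [ 0.0095  0.8155 -0.7074]
1.59 False -0.38 [-0.4222  0.4549  0.0465]
1.62 False 0.23 [ 0.3834 -0.285   0.1614]
1.65 False 0.49 [-0.8475 -0.4128  0.5086]
1.68 False 0.43 [ 1.4188 -0.5257 -0.2601]
(np.float64(-2.2200200257969667), np.float64(0.07021122415672779), np.float32(1.1112379), 141) 35.8667
```

View pics/w6.png

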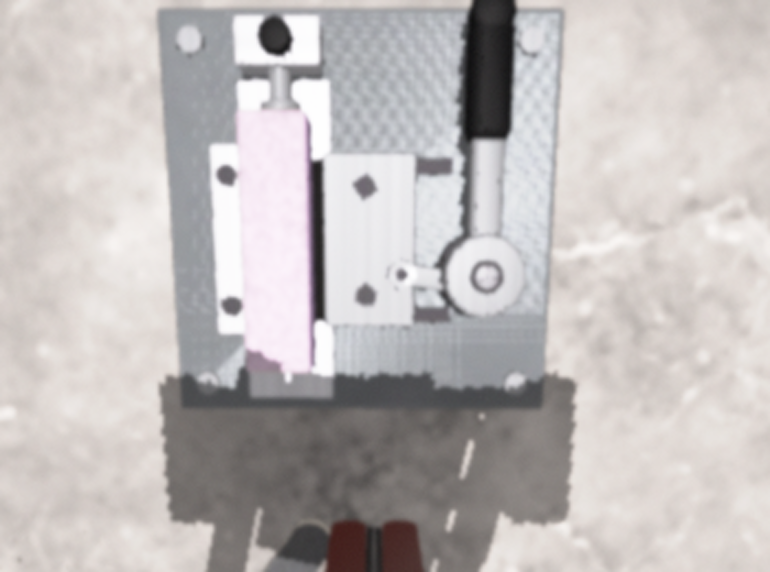

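The handle now lies along base +x (0 ± 2°). The block is unmoved on the screw head (280,105), flat and clamped against the fence. One gentle feel at the grip will confirm the rigid limit before I hand in.

Run:
```python
from ang import *
P=lambda x,y,z:o+Rz@np.array([x,y,z])
piv=np.array([-.0082,-.0698])
T=lambda a:np.array([np.cos(a),np.sin(a)]);N=lambda a:np.array([np.sin(a),-np.cos(a)])
a=0.
def tgt(c,z=.029):
    xy=piv+.078*T(a)+c*N(a);return P(xy[0],xy[1],z),down(by+np.pi/2)
move_pose(*tgt(.034,.12));movel(*tgt(.034),v=.1);wait(.2)
h=movel(*tgt(.010),v=.02,until_force=5)
p=((np.array(get_tcp_pos())-o)@Rz)[:2]-piv;print("limit felt",h,p@N(a),get_time())
movel(tgt(.034)[0],v=.06);movel(tgt(.034,.14)[0],v=.15)
move_pose(P(-.065,-.03,.17),down(by));wait(.2)
KT=cam("wrist");w=read_camera("wrist");print(ang(w,KT),get_time())
d=cv2.absdiff(w,cv2.cvtColor(cv2.imread("pics/w6.png"),cv2.COLOR_BGR2RGB)[:1,:1].repeat(400,0).repeat(640,1)) if 0 else None
print(job_done())
```

```text
limit felt True 0.020061726684942285 39.3333
(np.float64(-2.2124004101379082), np.float64(0.07018011624508444), np.float32(1.1049763), 141) 42.3083
the job is handed in; nothing more can be done
None
```

The job is handed in at 42 s: the block met the stop at about 5 N and is clamped against the fence, the lever is closed (it stalled at dead centre and needed a second push), forces I read on the lever stayed near 10 N, and I never went near the bottle or jars.

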